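Tally a batch and hold the ring case open

TASK

A batch of rings is finished: swing the tally counter's lever all the way to its stop, let go of it so that it springs right back, and then lift the sprung lid of the ring case and hold it still, open at 45 degrees, so that the jeweller can put the rings in. The lid falls shut by itself, so finish while still holding it open; leave the other things on the bench where they are.

Things in the scene. Friction and masses are not known exactly. Their poses are not given: they have to be found in the camera images.
- case: Open steel box fixed to the bench, 160 (x) x 170 (y) x 85 mm tall, walls 4 mm; origin at the centre of its underside, x axis horizontal pointing from its front (grip side) to its hinge side, z up. It stands on the left or the right of the counter. Its lid is closed at the start.
- lid (a joint): Angle of the case's flat aluminium lid (166 x 172 x 5 mm, about 0.35 kg) about its hinge: 0 closed (level), positive when its front edge is raised, 1.4 its stop; 45 degrees is 0.785. Gravity and a spring shut it from every angle; holding it takes roughly 2 to 4 N at the grip.
- lid_hinge (a point): Point on the lid's hinge line, in the middle of the case's rear top edge (84 mm behind the case's centre, 85 mm above the bench). The hinge line is horizontal, along the case's y axis.
- lid_grip (a point): Centre of the lid's grip: a wooden cylinder 30 mm long and 16 mm thick, its axis parallel to the hinge, on a 14 mm wide tab in front of the lid's front edge; 200 mm from the hinge line and 32 mm ahead of the lid's edge. With the lid shut it is 89.5 mm above the bench, with free space below it and at both ends; it can be pinched by its ends. Moves and turns with the lid.
- counter: Tally counter fixed to the bench: grey block 100 x 90 mm on a 120 x 110 mm foot plate, 55 mm tall, four blank white wheels in its front; origin at the centre of its underside, x axis horizontal pointing from its front to its rear, y to its left seen from the front (robot) side, z up.
- lever (a joint): Angle of the counter's lever about its upright pivot: 0 at rest, 1.1 at its stop. It is a flat steel blade on top of the block (top face 64 mm above the bench) pointing to the front; at rest it points 0.55 rad to the right of straight ahead (towards the counter's -x and -y), at the stop 0.55 rad to the left; growing angle carries its front end towards the counter's +y, clockwise seen from above. A spring (about 1 N at rest, 3 N at the stop, at the pin) returns it.
- lever_pin (a point): Mid-height of the upright round steel pin at the lever's end: 12 mm thick, 62 to 102 mm above the bench, its centre 65 mm from the pivot; the point is 84 mm above the bench. Moves with the lever.
- lever_pivot (a point): Point on the lever's vertical pivot axis, at the same height as the pin's middle (84 mm above the bench).
- rotary_tool: Bystander, to be left alone: hand-held rotary tool lying in front of and in the gap between case and counter, 215 x 36 x 36 mm; origin at its underside.
- paste_jar: Bystander, to be left alone: round jar, 44 mm across, 50 mm tall, in the gap between case and counter; origin at its underside.
- wide_band: Bystander, to be left alone: single steel finger ring, 23 mm across, 9 mm high, in that gap; origin at its underside.
- hammer: Bystander, to be left alone: small hammer lying on the left; origin at its underside.
- burr_cup: Bystander, to be left alone: white cup of burrs, 68 mm across, 70 mm tall (burrs to 105 mm), on the left; origin at its underside.
- brush: Bystander, to be left alone: bench brush lying on the right; origin at its underside.
- oil_can: Bystander, to be left alone: round can, 52 mm across, 85 mm tall, on the right; origin at its underside.
Mind the look-alikes: they are no part of the job. What is meant by the counter is not yellow, and is the smaller of those in its own colour.

How it is judged (in metres and radians):
On the way, in this order (a step that is already met when the one before it is completed fails the run):
1. the lever is at its stop, the lid still shut (value of joint lever above 1.02 rad and value of joint lid below 0.1 rad), for 0.05 s.
2. the lever is let go and has sprung back to rest, the lid still shut (value of joint lever below 0.08 rad and contact force between each of the fingers, the arm and lever below 0.1 N and value of joint lid below 0.1 rad), for 0.2 s.
3. the lid is held open at about 45 degrees (value of joint lid between 0.645 and 0.925 rad), for 0.5 s.
At the end, for the whole second after the job is handed in: The robot itself holds the lid still (under 0.05 rad/s, at least 0.8 N of contact) at 45 degrees within 8 degrees (0.645 to 0.925 rad), nothing else props it, and the counter's lever is back at rest (under 0.08 rad) and untouched (all of step 3 and velocity of joint lid between -0.05 and 0.05 rad/s and contact force between any of the fingers, the arm and lid above 0.8 N and contact force between lid and rotary_tool below 0.1 N and contact force between lid and paste_jar below 0.1 N and contact force between lid and wide_band below 0.1 N and contact force between lid and hammer below 0.1 N and contact force between lid and burr_cup below 0.1 N and contact force between lid and brush below 0.1 N and contact force between lid and oil_can below 0.1 N and value of joint lever below 0.08 rad and contact force between each of the fingers, the arm and lever below 0.1 N); the arm keeps its last pose, push and grip.
It fails at once if a bystander is moved by more than 30 mm (distance of any of rotary_tool, paste_jar, wide_band, hammer, burr_cup, brush, oil_can from where it was at the start of the episode above 0.03 m).
It also fails if it takes over 56 s, if anything falls off the work surface, if the arm or the gripper's body presses on something with over 40 N, if the wrist force passes 120 N, or if a joint passes its speed limit or range.

ROBOT

A 6-joint arm with a two-finger parallel gripper is mounted at the origin on the work surface. World frame = base frame: x ahead of the robot, y to its left, z up, the work surface at z = 0. Lengths are in mm, angles in rad, forces in N, time in s.
With the tool pointing down it reaches from about 275 to 1000 mm from the base axis. Payload 8.4 kg.
Tool frame: the origin (TCP) lies on the centre line of the jaws, within the pads' length; the fingertips stand r.tip_reach ahead of it and the grasp point (between the pads) lies 11 mm behind it (r.tip_reach is the distance from the TCP to the fingertips, in mm); z points along the fingers, y is the line along which they close (so a half turn about z gives the same grasp; the last joint's range is limited). The gripper opens to 85 mm and grips with 20 to 120 N. Pads are 22 mm wide; open, the fingers measure 114 mm over their backs; the gripper's body (76 mm by 85 mm) begins 54 mm behind the grasp point. The pads swing forward as they close: fully open they stand 13 mm farther back than shut.
Start: joints at [-1.184, 0.353, 1.633, -0, 1.155, -0.002], TCP at [236.923, -578.356, 239.281] pointing down, gripper open.
Joint ranges: [-2.63, 2.63], [-0.92, 2.1], [0.06, 2.66], [-1.3, 4.44], [0, 2.69], [-3.02, 3.02]. Speed limits (rad/s): [2.22, 2.22, 2.79, 3.14, 3.14, 3.14].

INTERFACE

Orientations are given as [roll, pitch, yaw] about the fixed x, y, z axes, in that order (R = Rz(yaw) Ry(pitch) Rx(roll)).
In Python, from rig import r gives the robot as it stands.
- The arm moves only by the tool carry_out, never from a script. Its argument "targets" is a list of rows, each an object with "dp": the shift along the tool's x, y, z in mm, a list of three; "yaw": the turn about the tool's z in degrees. A call has 1 to 12 rows; each row is the pose to reach, as a shift and turn from the pose commanded when the call began, along the tool's axes at that moment; what a row does not reach only later rows make up. A row lasts 1/8 s, in which the tool goes at most 62.5 mm and 10.7 degrees, less where a joint would pass 70% of its speed; a pose out of reach is approached as far as the arm can. A call with a gripper value outside its range is refused whole. "fingers" is the opening, from -1 (shut) to 1 (fully open), so that 0 is half open, set as the call begins (left out, the last holds). The fingers move at their own pace and stop on an object; "grip_force" is the grip in N (left out, the last holds). Time passes only in rows, so rows that repeat a pose let the fingers close. It gives the time, the measured TCP pose, the force, the opening and the grip force at its end, in the units of the state.
- r.sense(): the state, without advancing time (a new reading comes with each control period).
- r.grab_frame(name): name is "scene" or "top" or "wrist"; returns the picture (420x560x3 uint8, red, green, blue); there is no depth.
- r.get_calibration(name): a dict with "fx", "fy", "cx", "cy" (pixels), "rvec" (rotation vector, rad) and "tvec" (3), from world to camera coordinates, as OpenCV has them. Camera axes: x right, y down, z forward; pixel columns grow to the right and rows downward; lengths in mm; the calibration is good to about 2 mm. A picture is of the moment at which its call begins: read the wrist's pose just before it. get_calibration takes no time and is no camera call; for the wrist camera it gives the pose at the moment of the call.
- r.sign_off(): hands the job in; it is judged then, once.
The state is a dict: "clock": time; "qpos": joint angles; "qvel": joint speeds; "joint_efforts": joint torques, N m; "eef_pos": TCP position; "tcp_rot": TCP orientation; "contact_force": force on the tool from outside, world axes, zero at the start; "wrist_torque": the same for the moment, N m; "opening": opening from 0.0 (shut) to 1.0 (fully open); "grasp_force": force on a finger pad.
Only numpy, scipy, OpenCV 4.12 (cv2) and the standard library are available. Lean on these libraries where they do the work, as an engineer would, in place of code of your own. Each camera call takes 0.05 s, during which the arm holds its last target. There are 200 camera calls.

## Working session

There is one attempt and no reset: what is moved stays moved. The work goes in short steps, Python scripts to look and compute and a tool call to move; the robot and the scene stay as the last step left them, time stands still between calls to the robot, and variables do not carry over. Pictures are saved under pics/ and viewed, at most 10 in all, crops included, and the job is handed in when it is done.

Besides the shell and the picture viewer there is one more tool, called after "Request:" in YAML: its name, and indented under it one key for each argument. carry_out: Moves the arm, as the interface text tells. Its arguments: {"type":"object","properties":{"targets":{"type":"array","items":{"type":"object","properties":{"dp":{"type":"array","items":{"type":"number"}},"yaw":{"type":"number"}}}},"fingers":{"type":"number"},"grip_force":{"type":"number"}},"required":["targets"]}

```bash
mkdir -p pics; python3 - <<'E'
from rig import r
import cv2,numpy as np
for n in("scene","top"):
    im=r.grab_frame(n);cv2.imwrite(f"pics/{n}0.png",cv2.cvtColor(im,cv2.COLOR_RGB2BGR))
    c=r.get_calibration(n);print(n,{k:np.round(v,3) for k,v in c.items()})
s=r.sense();print(s['eef_pos'],s['tcp_rot'],s['clock'],s['opening'],r.tip_reach,s['contact_force'])
E
```

```text
scene {'fx': np.float64(467.638), 'fy': np.float64(467.638), 'cx': np.float64(280.457), 'cy': np.float64(206.795), 'rvec': array([ 1.408,  1.848, -1.018]), 'tvec': array([ 121.699, -193.411, 1972.345])}
top {'fx': np.float64(451.806), 'fy': np.float64(451.806), 'cx': np.float64(286.459), 'cy': np.float64(206.272), 'rvec': array([ 2.141, -2.148,  0.156]), 'tvec': array([  11.624,  541.733, 1384.685])}
[ 236.76981006 -577.97968246  238.64647797] [-3.14037970e+00 -1.16828526e-07  3.88837937e-01] 0.1 0.9962341927271011 8.0 [ 0.7721617  -0.07623769 -0.70711317]
```

View pics/scene0.png

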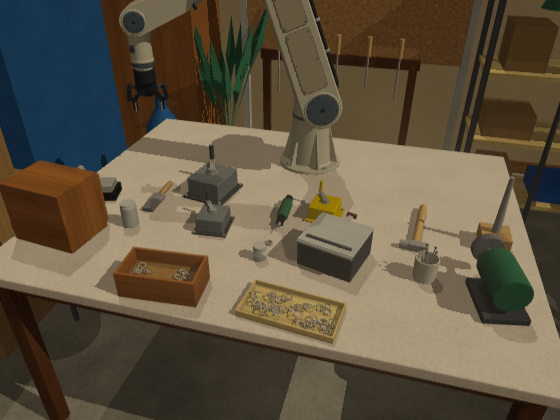

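View pics/top0.png

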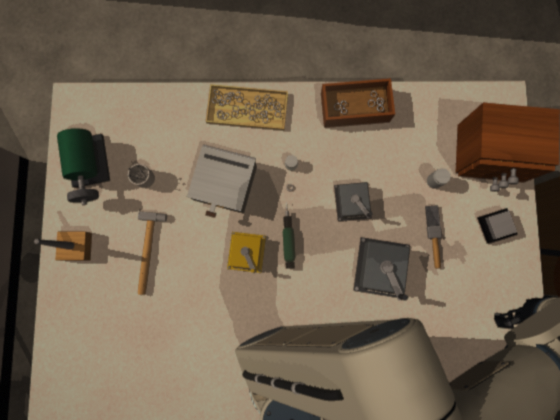

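The top view shows the small grey counter at about (352,201), with a bigger look-alike at (382,267) and a yellow one at (245,252). The case is at (222,178) with its grip near (211,212).

```bash
cat > h.py <<'E'
from rig import r
import cv2,numpy as np
def ray(n,uv,z,c=None):
    c=c or r.get_calibration(n);R=cv2.Rodrigues(np.array(c['rvec']))[0];o=-R.T@np.array(c['tvec'])
    d=R.T@np.array([(uv[0]-c['cx'])/c['fx'],(uv[1]-c['cy'])/c['fy'],1]);return o+d*(z-o[2])/d[2]
def proj(n,P,c=None):
    c=c or r.get_calibration(n)
    K=np.array([[c['fx'],0,c['cx']],[0,c['fy'],c['cy']],[0,0,1]])
    return cv2.projectPoints(np.float64(P).reshape(-1,3),np.array(c['rvec']),np.array(c['tvec']),K,None)[0].reshape(-1,2)
E
python3 - <<'E'
import cv2,numpy as np
from h import *
im=cv2.imread("pics/top0.png")[135:235,180:400]
cv2.imwrite("pics/c0.png",cv2.resize(im,None,fx=3.6,fy=3.6,interpolation=cv2.INTER_CUBIC))
for n,uv,z in[("grip",(211,212),89),("pin",(370,215),102),("pivot",(356,200),64),("jar",(291,162),50),("tool",(289,240),30),("ring",(291,187),9),("bigcounter",(388,267),64),("yel",(245,252),64)]: print(n,ray("top",uv,z).round())
E
```

```text
grip [518. 239.  89.]
pin [ 505. -241.  102.]
pivot [ 557. -206.   64.]
jar [682.  -5.  50.]
tool [436.   2.  30.]
ring [609.  -5.   9.]
bigcounter [ 351. -298.   64.]
yel [397. 137.  64.]
```

View pics/c0.png

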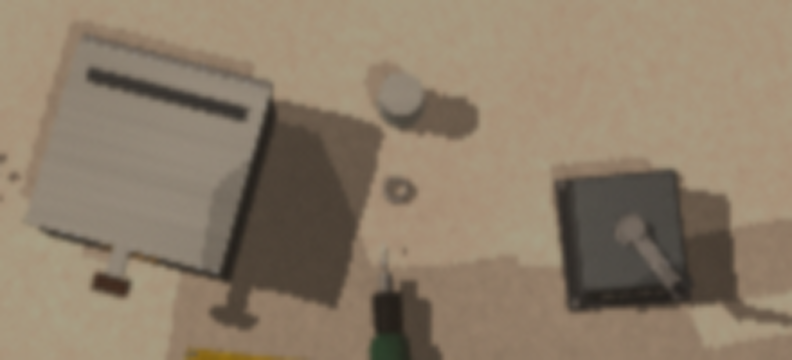

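The crop shows the lid corners at about (28,222), (228,280), (272,85) and (78,30), and the grip at (111,285). The lever pivot is at (632,228) and its pin at about (682,297).

```bash
python3 - <<'E'
from h import *
f=lambda u,z:ray("top",(u[0]/3.6+180-.36,u[1]/3.6+135-.36),z)
P={k:f(u,z) for k,u,z in[("FL",(28,222),90),("FR",(228,280),90),("RR",(272,85),90),("RL",(78,33),90),("grip",(111,283),95),("pivot",(632,228),66),("pin",(682,295),90),
("cFL",(572,308),3),("cFR",(690,298),3),("bRL",(557,180),55),("bRR",(676,170),55)]}
for k,v in P.items():print(k,v.round(1))
y=P["FL"]-P["FR"];x=P["RR"]-P["FR"];x2=P["RL"]-P["FL"]
print(np.linalg.norm(y),np.linalg.norm(x),np.degrees([np.arctan2(-y[0],y[1]),np.arctan2(x[1],x[0]),np.arctan2(x2[1],x2[0])]))
a=P["cFL"]-P["cFR"];b=P["bRL"]-P["bRR"];print(np.degrees([np.arctan2(-a[0],a[1]),np.arctan2(-b[0],b[1])]))
d=P["pin"]-P["pivot"];print(np.hypot(*d[:2]),np.degrees(np.arctan2(-d[1],-d[0])))
print(proj("wrist",[[520,-240,90]]))
E
```

```text
FL [566.1 312.1  90. ]
FR [515.9 141.9  90. ]
RR [684.6 106.1  90. ]
RL [731.2 273.7  90. ]
grip [513.  239.7  95. ]
pivot [ 563.2 -203.3   66. ]
pin [ 502.  -240.3   90. ]
cFL [ 501.3 -157.5    3. ]
cFR [ 510.  -263.3    3. ]
bRL [ 607.7 -140.7   55. ]
bRR [ 616.3 -244.7   55. ]
177.35532874364307 172.4814497896224 [-16.4206405  -12.00744273 -13.06173883]
[4.68967587 4.69739672]
71.54529777461295 31.102064106865758
[[-145.55826049 -596.96107833]]
```

Request:
carry_out:
  targets:
    - {"dp": [47, -26, 0], "yaw": 2}
    - {"dp": [94, -52, 0], "yaw": 4}
    - {"dp": [141, -78, 0], "yaw": 7}
    - {"dp": [188, -104, 0], "yaw": 9}
    - {"dp": [235, -130, 0], "yaw": 12}
    - {"dp": [282, -156, 0], "yaw": 14}
    - {"dp": [330, -183, 10], "yaw": 16}
    - {"dp": [360, -200, 25], "yaw": 17.6}
    - {"dp": [377, -210, 40], "yaw": 17.6}
    - {"dp": [377, -210, 40], "yaw": 17.6}
    - {"dp": [377, -210, 40], "yaw": 17.6}
    - {"dp": [377, -210, 40], "yaw": 17.6}
  fingers: 0.1

```text
clock: 1.6
eef_pos: [505.9, -242.2, 199.8]
tcp_rot: [3.141, -0.001, 0.08]
contact_force: [-0.8, 0.1, 0.8]
opening: 0.547
grasp_force: 0.0
```

```bash
python3 - <<'E'
from h import *
s=r.sense();print(s['clock'],s['eef_pos'],s['tcp_rot'],s['opening'])
c=r.get_calibration("wrist");im=r.grab_frame("wrist");cv2.imwrite("pics/w1.png",im[...,::-1])
import pickle;pickle.dump(c,open("w1.pkl","wb"))
print(proj("wrist",[[563,-203,64],[510.6,-241.7,102]],c))
E
```

```text
1.6 [ 505.86464477 -242.20383918  199.77789018] [ 3.14104520e+00 -5.26834395e-04  8.04736229e-02] 0.5472543897019402
[[235.14512699 116.37575436]
 [283.3024289  206.20484985]]
```

View pics/w1.png

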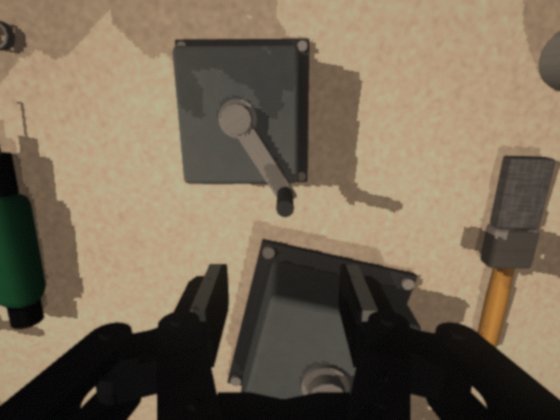

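The pin top is at (286,207) and the pivot at (237,118), both within a few pixels of prediction, so the fingers straddle the pin. I'll go down and push.

Request:
carry_out:
  targets:
    - {"dp": [0, 0, 40], "yaw": 0}
    - {"dp": [0, 0, 80], "yaw": 0}
    - {"dp": [0, 0, 105], "yaw": 0}
    - {"dp": [0, 0, 123], "yaw": 0}
    - {"dp": [0, 0, 123], "yaw": 0}
    - {"dp": [0, 0, 123], "yaw": 0}
    - {"dp": [0, -12, 123], "yaw": 0}
    - {"dp": [0, -24, 123], "yaw": 0}
    - {"dp": [0, -36, 123], "yaw": 0}
    - {"dp": [0, -48, 123], "yaw": 0}
    - {"dp": [0, -60, 123], "yaw": 0}
    - {"dp": [0, -60, 123], "yaw": 0}

```text
clock: 3.15
eef_pos: [501.4, -180.4, 76.3]
tcp_rot: [-3.141, -0.0, 0.083]
contact_force: [-1.6, -2.2, 0.4]
opening: 0.554
grasp_force: 1.1
```

Request:
carry_out:
  targets:
    - {"dp": [0, -8, 0], "yaw": 0}
    - {"dp": [0, -16, 0], "yaw": 0}
    - {"dp": [0, -22, 0], "yaw": 0}
    - {"dp": [0, -22, 0], "yaw": 0}
    - {"dp": [0, -22, 0], "yaw": 0}

```text
clock: 3.78
eef_pos: [501.1, -159.7, 76.8]
tcp_rot: [3.14, -0.003, 0.082]
contact_force: [4.3, -4.0, 0.5]
opening: 0.55
grasp_force: 2.5
```

```bash
python3 - <<'E'
from h import *
s=r.sense();print(s['clock'],s['eef_pos'],s['contact_force'],s['opening'])
c=r.get_calibration("wrist");im=r.grab_frame("wrist");cv2.imwrite("pics/w2.png",im[...,::-1])
E
```

```text
3.775 [ 501.07975032 -159.72031112   76.81673725] [ 4.28373962 -3.96352818  0.46511217] 0.5501620057564794
```

View pics/w2.png

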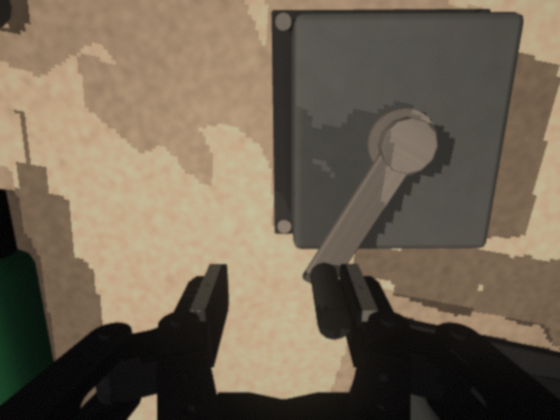

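The lever has swung left, with the pivot at (410,145), the pin base at (320,265) and the right finger against the pin. It is close to the stop, so I'll push a bit more.

Request:
carry_out:
  targets:
    - {"dp": [0, -3, 0], "yaw": 0}
    - {"dp": [0, -5, 0], "yaw": 0}
    - {"dp": [0, -5, 0], "yaw": 0}
    - {"dp": [0, -5, 0], "yaw": 0}

```text
clock: 4.32
eef_pos: [501.5, -156.7, 76.9]
tcp_rot: [3.137, -0.005, 0.082]
contact_force: [5.0, -17.1, -4.1]
opening: 0.551
grasp_force: 8.8
```

Request:
carry_out:
  targets:
    - {"dp": [0, -3, 0], "yaw": 0}
    - {"dp": [0, -5, 0], "yaw": 0}
    - {"dp": [0, -5, 0], "yaw": 0}
    - {"dp": [0, -5, 0], "yaw": 0}

```text
clock: 4.82
eef_pos: [502.1, -155.1, 77.0]
tcp_rot: [3.132, -0.006, 0.084]
contact_force: [4.9, -39.9, -13.3]
opening: 0.551
grasp_force: 20.3
```

The force jumped to 40 N, so the lever is at its stop. I'll bring it back slowly and lift off.

Request:
carry_out:
  targets:
    - {"dp": [0, 15, 0], "yaw": 0}
    - {"dp": [0, 32, 0], "yaw": 0}
    - {"dp": [0, 50, 0], "yaw": 0}
    - {"dp": [0, 68, 0], "yaw": 0}
    - {"dp": [0, 82, 0], "yaw": 0}
    - {"dp": [0, 92, 0], "yaw": 0}
    - {"dp": [0, 92, 0], "yaw": 0}
    - {"dp": [0, 92, -40], "yaw": 0}
    - {"dp": [0, 92, -90], "yaw": 0}
    - {"dp": [0, 92, -124], "yaw": 0}
    - {"dp": [0, 92, -124], "yaw": 0}
    - {"dp": [0, 92, -124], "yaw": 0}

```text
clock: 6.32
eef_pos: [505.7, -240.5, 199.7]
tcp_rot: [-3.141, 0.001, 0.082]
contact_force: [0.5, 0.2, 0.1]
opening: 0.549
grasp_force: 0.0
```

```bash
python3 - <<'E'
from h import *
s=r.sense();print(s['clock'],s['eef_pos'],s['contact_force'],s['opening'])
im=r.grab_frame("wrist")
a=cv2.imread("pics/w1.png")[...,::-1]
d=cv2.absdiff(im,a)[90:225,170:310].max(2);print(d.mean(),(d>40).sum())
c=(lambda i:np.argwhere(i[90:240,200:420].max(2)<35).mean(0)); print(c(im),c(a))
E
```

```text
6.325 [ 505.65519905 -240.48456443  199.6643913 ] [0.50233953 0.17202406 0.14763721] 0.5491016985953592
7.366455026455027 789
[ 37.74479167 102.91666667] [ 35.39622642 100.87264151]
```

Request:
carry_out:
  targets:
    - {"dp": [4, -40, 0], "yaw": 2}
    - {"dp": [9, -90, 0], "yaw": 4}
    - {"dp": [13, -140, 0], "yaw": 6}
    - {"dp": [18, -190, 0], "yaw": 8}
    - {"dp": [23, -240, 0], "yaw": 10}
    - {"dp": [28, -290, 0], "yaw": 12}
    - {"dp": [33, -340, 0], "yaw": 14}
    - {"dp": [38, -390, 0], "yaw": 16}
    - {"dp": [42, -440, 0], "yaw": 18}
    - {"dp": [46, -478, 0], "yaw": 19}
    - {"dp": [46, -478, 0], "yaw": 19}
    - {"dp": [46, -478, 0], "yaw": 19}
  fingers: 0.4

```text
clock: 7.88
eef_pos: [512.3, 238.4, 199.1]
tcp_rot: [3.14, 0.002, -0.249]
contact_force: [-0.1, -0.6, -0.3]
opening: 0.701
grasp_force: 0.0
```

```bash
python3 - <<'E'
from h import *
s=r.sense();print(s['clock'],s['eef_pos'],s['tcp_rot'],s['opening'])
c=r.get_calibration("wrist");im=r.grab_frame("wrist");cv2.imwrite("pics/w3.png",im[...,::-1])
import pickle;pickle.dump(c,open("w3.pkl","wb"))
print(proj("wrist",[[513,240,90]],c))
t=r.grab_frame("top");cv2.imwrite("pics/c3.png",cv2.resize(t[160:250,320:400],None,fx=5,fy=5)[...,::-1])
E
```

```text
7.875 [512.27096572 238.37347195 199.08538056] [ 3.13979767e+00  1.67407123e-03 -2.49149953e-01] 0.7005668170531166
[[280.39718714 207.10191418]]
```

View pics/w3.png

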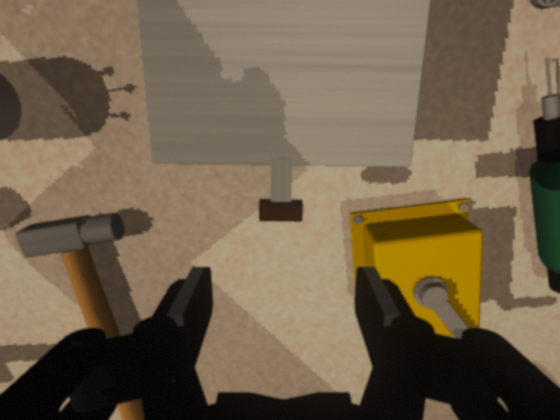

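View pics/c3.png

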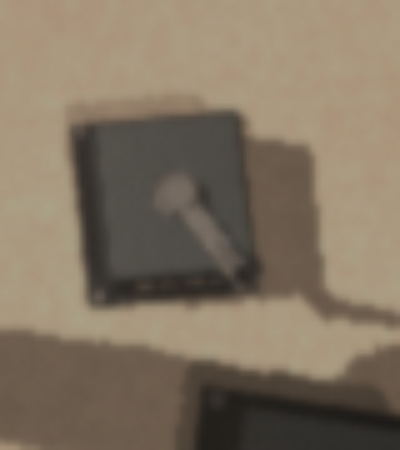

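The counter lever is back at rest: pivot (178,190), arm to (240,285), as at the start. The wrist view shows the grip at (281,210), spanning (259-302, 199-221), square to the jaws. The yellow counter is to the right, around (420,260).

```bash
python3 - <<'E'
from h import *
import pickle
c=pickle.load(open("w3.pkl","rb"))
P=ray("wrist",(280.5,210),92,c)
th=-.249;R=np.array([[np.cos(th),np.sin(th)],[np.sin(th),-np.cos(th)]])
print(P,R.T@(P[:2]-[512.3,238.4]))
print(R.T@(ray("wrist",(422,268),55,c)[:2]-[512.3,238.4]), R.T@(ray("wrist",(368,222),55,c)[:2]-[512.3,238.4]))
print(ray("wrist",(259,210),97,c)-ray("wrist",(302,210),97,c))
E
```

```text
[511.55936224 240.28528779  92.        ] [-1.18239676 -1.64462526]
[-64.19368905 116.47288443] [-23.27772582  68.39129492]
[ 7.17106639 28.13367547  0.        ]
```

Request:
carry_out:
  targets:
    - {"dp": [-1, -1.5, 40], "yaw": 0}
    - {"dp": [-1, -1.5, 80], "yaw": 0}
    - {"dp": [-1, -1.5, 105], "yaw": 0}
    - {"dp": [-1, -1.5, 115], "yaw": 0}
    - {"dp": [-1, -1.5, 115], "yaw": 0}
    - {"dp": [-1, -1.5, 115], "yaw": 0}

```text
clock: 8.72
eef_pos: [513.3, 240.8, 86.4]
tcp_rot: [-3.14, -0.001, -0.25]
contact_force: [0.8, 0.1, 0.2]
opening: 0.7
grasp_force: 0.0
```

Request:
carry_out:
  targets:
    - {"dp": [0, 0, 0], "yaw": 0}
    - {"dp": [0, 0, 0], "yaw": 0}
    - {"dp": [0, 0, 0], "yaw": 0}
    - {"dp": [0, 0, 0], "yaw": 0}
    - {"dp": [0, 0, 0], "yaw": 0}
    - {"dp": [0, 0, 0], "yaw": 0}
    - {"dp": [0, 0, 0], "yaw": 0}
    - {"dp": [0, 0, 0], "yaw": 0}
  fingers: -1
  grip_force: 40

```text
clock: 9.72
eef_pos: [512.6, 240.2, 85.7]
tcp_rot: [3.141, -0.001, -0.25]
contact_force: [0.9, -5.3, 2.9]
opening: 0.337
grasp_force: 43.5
```

The opening of 28.6 mm matches the grip. Lifting along the hinge arc.

Request:
carry_out:
  targets:
    - {"dp": [0.7, 0, -13], "yaw": 0}
    - {"dp": [2.3, 0, -26], "yaw": 0}
    - {"dp": [4.7, 0, -39], "yaw": 0}
    - {"dp": [8, 0, -51.6], "yaw": 0}
    - {"dp": [12, 0, -64], "yaw": 0}
    - {"dp": [17, 0, -76], "yaw": 0}
    - {"dp": [22.6, 0, -88], "yaw": 0}
    - {"dp": [29, 0, -99.4], "yaw": 0}
    - {"dp": [36, 0, -110.4], "yaw": 0}
    - {"dp": [44, 0, -121], "yaw": 0}
    - {"dp": [52.6, 0, -131], "yaw": 0}
    - {"dp": [62, 0, -140], "yaw": 0}

```text
clock: 11.22
eef_pos: [571.4, 224.4, 225.1]
tcp_rot: [3.139, 0.003, -0.25]
contact_force: [-1.4, -5.2, -5.3]
opening: 0.334
grasp_force: 40.5
```

Request:
carry_out:
  targets:
    - {"dp": [0, 0, 0], "yaw": 0}
    - {"dp": [0, 0, 0], "yaw": 0}
    - {"dp": [0, 0, 0], "yaw": 0}
    - {"dp": [0, 0, 0], "yaw": 0}
    - {"dp": [0, 0, 0], "yaw": 0}
    - {"dp": [0, 0, 0], "yaw": 0}
    - {"dp": [0, 0, 0], "yaw": 0}
    - {"dp": [0, 0, 0], "yaw": 0}

```text
clock: 12.22
eef_pos: [571.2, 224.5, 224.9]
tcp_rot: [3.139, 0.003, -0.25]
contact_force: [-1.8, -5.9, -4.6]
opening: 0.339
grasp_force: 40.6
```

```bash
python3 - <<'E'
from h import *
s=r.sense();print(s['clock'],s['eef_pos'],s['contact_force'],s['opening'],s['grasp_force'])
im=r.grab_frame("scene");cv2.imwrite("pics/s4.png",cv2.resize(im[130:310,150:430],None,fx=2.8,fy=2.8)[...,::-1])
E
```

```text
12.225 [571.22383031 224.450532   224.86916254] [-1.77804064 -5.92459669 -4.55417137] 0.33861146822771987 40.5878484249115
```

View pics/s4.png

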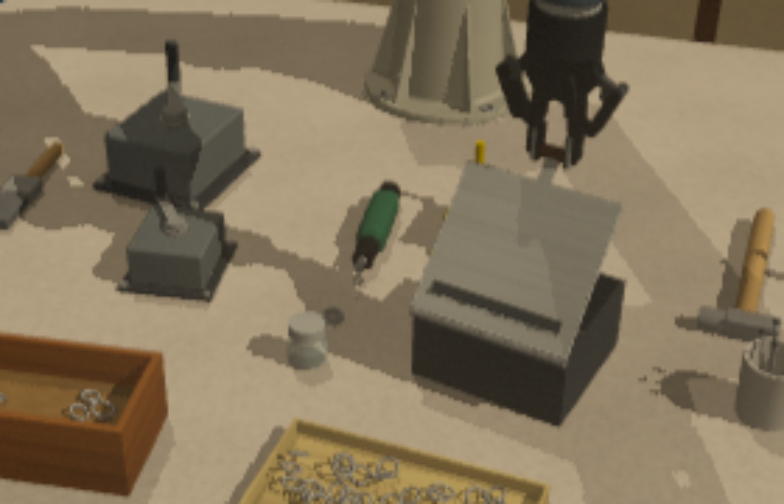

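The picture shows the lid held open at about 45°, with its grip between the fingertips at (552,152). The counter lever is at rest and the bystanders look undisturbed.

```bash
python3 -c "
from rig import r
print(r.sign_off())"
```

```text
the job is handed in; nothing more can be done
None
```

I swung the counter's lever to its stop, let it spring back to rest, and handed the job in at about 12 s with the arm holding the ring case lid open at about 45°; the sign-off returned no verdict.

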